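# Unlock the sample cabinet with its push-and-turn key

### The arm

A 7-joint arm with a two-finger parallel gripper is mounted at the origin on the work surface. World frame = base frame: x ahead of the robot, y to its left, z up, the work surface at z = 0. Lengths are in m, angles in rad, forces in N, time in s.
With the tool pointing down it reaches from about 0.425 to 0.825 m from the base axis. Payload 3.6 kg.
Tool frame: the origin (TCP) lies where the fingers leave the gripper's body, on its centre line; the fingertips stand 73 mm ahead of it and the grasp point (between the pads) lies 54 mm ahead of it; z points along the fingers, y is the line along which they close (so a half turn about z gives the same grasp; the last joint's range is limited). The gripper opens to 85 mm and grips with 20 to 120 N. Pads are 22 mm wide; open, the fingers measure 114 mm over their backs; the gripper's body (76 mm by 85 mm) begins 54 mm behind the grasp point. The pads swing forward as they close: fully open they stand 13 mm farther back than shut.
Start: joints at [-1.252, 0.615, -0.013, 1.423, 0.008, 1.103, -0.04], TCP at [0.22, 0.612, 0.304] pointing down, gripper open.
Joint ranges: [-3.12, 3.12], [-0.3, 2.06], [-1.34, 1.32], [0.26, 2.42], [-1.36, 4.5], [0.01, 1.98], [-2.84, 2.84]. Speed limits (rad/s): [2.79, 2.79, 3.14, 3.14, 3.14, 3.14, 3.14].

### API

Orientations are given as a unit quaternion [x, y, z, w].
In Python, from station import arm, snapshot, camera_info, ticket gives the robot as it stands. Calls block until the motion is done:
- arm.movep(position, orientation): joint-space move of the TCP to a pose.
- arm.line_to(position, velocity=0.15, ori=None): straight line of the TCP; ori=None keeps the orientation; velocity is the mean speed in m/s.
- arm.move_j(angles): joint-space move.
- arm.move_gripper(opening, effort=None): opening from 0.0 (shut) to 1.0 (fully open); effort is the grip in N (None keeps the last); returns when the fingers have stopped.
- arm.pause(seconds).
- arm.ik(position, orientation): joint angles nearest the present ones, or None.
- snapshot(name): name is "scene" or "top" or "wrist"; returns the picture (480x640x3 uint8, blue, green, red); there is no depth.
- camera_info(name): a dict with "fx", "fy", "cx", "cy" (pixels), "R" (3x3) and "t" (3): a world point X has camera coordinates R X + t; the wrist camera has in their place "T_tool_cam" (4x4, takes a point from camera to tool coordinates, whose origin is the TCP and whose axes are the flange's). Camera axes: x right, y down, z forward; pixel columns grow to the right and rows downward; lengths in m; the calibration is good to about 2 mm. A picture is of the moment at which its call begins: read the wrist's pose just before it. camera_info takes no time and is no camera call.
A pose or a line that the arm cannot do raises arm.MotionError and nothing moves.
- ticket.finish_job(): hands the job in; it is judged then, once.
Readings, each from a call of its own:
- arm.read_time(): time.
- arm.read_joint_positions(): joint angles.
- arm.read_dq(): joint speeds.
- arm.read_effort(): joint torques, N m.
- arm.read_tool_pos(): TCP position.
- arm.read_eef_rot(): TCP orientation.
- arm.read_ft_force(): force on the tool from outside, world axes, zero at the start.
- arm.read_wrist_torque(): the same for the moment, N m.
- arm.read_opening(): opening from 0.0 (shut) to 1.0 (fully open).
- arm.read_finger_force(): force on a finger pad.
Only numpy, scipy, OpenCV 4.12 (cv2) and the standard library are available. Lean on these libraries where they do the work, as an engineer would, in place of code of your own. Each camera call takes 0.05 s, during which the arm holds its last target. There are 200 camera calls.

### The job

Take the red-handled key from its black stand, find the slot of the lock on top of the small white cabinet with it, press it fully home against its spring and, keeping it pressed, turn it clockwise until the hidden bolt lets go and the blue drawer springs open. Be gentle: do not force the key against the lock, do not disturb the tube rack, the bottle or the jar, and leave the key standing in the lock.

Things in the scene. Friction and masses are not known exactly. Their poses are not given: they have to be found in the camera images.
- key: Loose push-and-turn key, 72 mm tall, 55 to 100 g, upright in the stand. Origin: centre of its lowest face (tip); z up along the key, x along the blade's width. From the tip up: steel blade 24 mm (x) by 5 mm (y) to 12 mm; shank 4.8 mm thick to 23 mm; round collar 30 mm in diameter, 23 to 27 mm; neck 10 mm in diameter to 32 mm; red handle above. A half turn about z makes no difference.
- key_handle (a point): Centre of the key's red plastic handle, 52 mm above the key's tip: 32 mm (key x) by 12 mm (key y) by 40 mm tall. Pinch it across its 12 mm.
- key_stand: Fixed black block 70 mm (x) by 60 mm (y) by 30 mm tall, origin at the centre of its underside. The key stands in its central slot, collar resting on the block, tip 7 mm above the work surface, its axes along the block's. It lifts straight out.
- cabinet: Fixed white bench cabinet 220 mm (x) by 200 mm (y) by 110 mm tall, origin at the centre of its underside; its front with the blue drawer faces its own -x, z up. The drawer is bolted shut by the lock in the top.
- keyhole (a point): Keyhole centre on the upper face of the steel lock cover (36 mm square, in a dark bezel 63 mm wide), 8 mm above the cabinet top. Axes are the cabinet's, NOT the slot's. Slot 25.6 by 6.6 mm, slight lead-in. Its length is turned from the cabinet's x axis by 0.25 to 1.1 rad anticlockwise (from above), new each time and not measured: look, or feel for it; the blade enters within about 0.07 rad.
- key_home (a point): Where the key's tip is when fully home: 23 mm below keyhole, collar resting on the cover. A spring is met 10 mm down and pushes back 2.5 N, rising to 6 N. With the tip over 20 mm down the key turns, clockwise from above, about 0.1 N m, stop at 1.35 rad; the bolt clears at about 1.0 rad. Turned, the key is trapped and can be let go. Over 60 N of key on lock or cabinet is forcing it.
- drawer (a joint): How far the blue drawer has come out of the cabinet front, in m: about 0.001 while bolted shut, 0.035 sprung open to its stop. It moves along the cabinet's -x; the spring pushes it with about 4 N.
- tube_rack: Bystander: loose black rack with glass tubes, 78 mm (x) by 166 mm (y) by 97 mm tall, origin at the centre of its underside, z up.
- bottle: Bystander: loose amber bottle, 60 mm in diameter, 130 mm tall, origin at the centre of its underside, z up.
- jar: Bystander: loose white jar with a yellow cap, 44 mm in diameter, 50 mm tall, origin at the centre of its underside, z up.
There are look-alikes about, which are no part of the job. Leave any orange look-alike of the key alone.

How it is judged:
By the outcome, as a careful person would: the job done as asked, in the order asked, and still so for the second after the job is handed in, with the robot touching nothing.
It also fails if it takes over 72 s, if anything falls off the work surface, if the arm or the gripper's body presses on something with over 40 N, if the wrist force passes 120 N, or if a joint passes its speed limit or range.

## Working session

There is one attempt and no reset: what is moved stays moved. The work goes in short steps, each a Python script; the robot and the scene stay as the last script left them, time stands still between calls to the robot, and variables do not carry over. Pictures are saved under pics/ and viewed, at most 10 in all, crops included, and the job is handed in when it is done.

```bash
ls; mkdir -p pics
python3 - <<'E'
from station import arm, snapshot, camera_info
import cv2
for n in ("scene","top"):
    cv2.imwrite(f"pics/{n}0.png",snapshot(n))
    print(n,camera_info(n))
print(camera_info("wrist"),arm.read_time(),arm.read_eef_rot())
E
```

```text
pics
scene {'fx': 442.60030948882417, 'fy': 442.60030948882417, 'cx': 319.6447221557306, 'cy': 235.08646342504193, 'R': array([[ 0.14228304,  0.9898247 ,  0.00161255],
       [ 0.69168027, -0.09826044, -0.71548815],
       [-0.70804939,  0.1029172 , -0.69862301]]), 't': array([-0.14448282, -0.27325705,  1.36100623])}
top {'fx': 544.9138029019023, 'fy': 544.9138029019023, 'cx': 324.52974686464864, 'cy': 240.75878911480865, 'R': array([[ 0.0270273 , -0.99954829, -0.0131432 ],
       [-0.98188734, -0.02407864, -0.18792944],
       [ 0.18752807,  0.01798437, -0.98209459]]), 't': array([0.05816306, 0.5458672 , 1.08489622])}
{'fx': 415.4949068290022, 'fy': 415.4949068290022, 'cx': 317.40588044240013, 'cy': 238.62088992551378, 'T_tool_cam': array([[ 8.11926835e-05, -9.51700231e-01, -3.07028767e-01,
         7.79081151e-02],
       [ 9.99999467e-01,  3.93147784e-04, -9.54197874e-04,
        -1.69152339e-04],
       [ 1.02881802e-03, -3.07028526e-01,  9.51699756e-01,
        -6.89645223e-02],
       [ 0.00000000e+00,  0.00000000e+00,  0.00000000e+00,
         1.00000000e+00]])} 0.1 [ 1.71537781e-01  9.85176857e-01 -1.14724343e-03 -1.86478220e-04]
```

View pics/scene0.png

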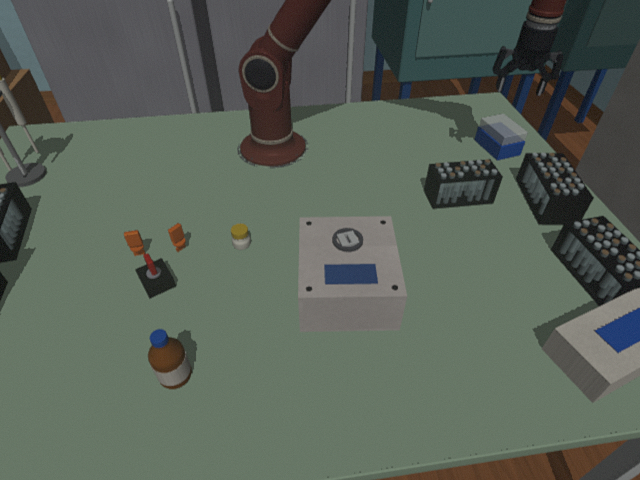

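View pics/top0.png

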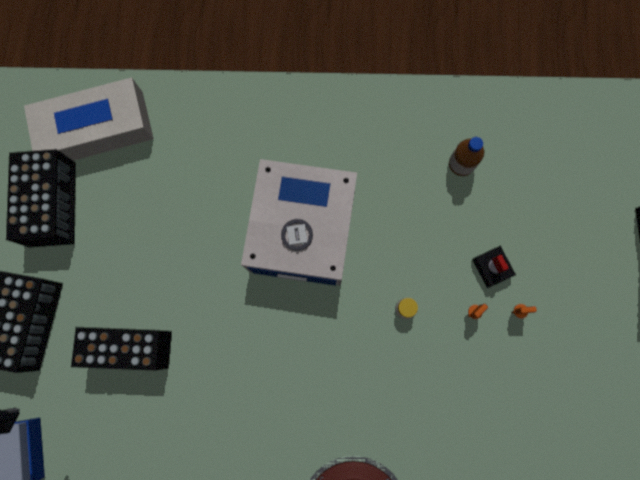

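Scene: the red-handled key stands in a black stand at scene (151,268) / top (497,265). The orange look-alikes are at scene (134,242) and (178,237), top (478,311) and (524,311). The red one in the black stand fits. The cabinet lock is at scene (347,239) / top (297,234). I'll enlarge these to confirm.

Run:
```python
import cv2,numpy as np
s=cv2.imread("pics/scene0.png");t=cv2.imread("pics/top0.png")
def c(im,x,y,w,h):return cv2.resize(im[y:y+h,x:x+w],(400,300),interpolation=cv2.INTER_CUBIC)
# crops: top key (scale5) | top lock ; scene key | scene lock
o=np.vstack([np.hstack([c(t,455,240,80,60),c(t,257,204,80,60)]),np.hstack([c(s,115,240,80,60),c(s,307,210,80,60)])])
cv2.imwrite("pics/crop1.png",o)
```

```text
(no output)
```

View pics/crop1.png

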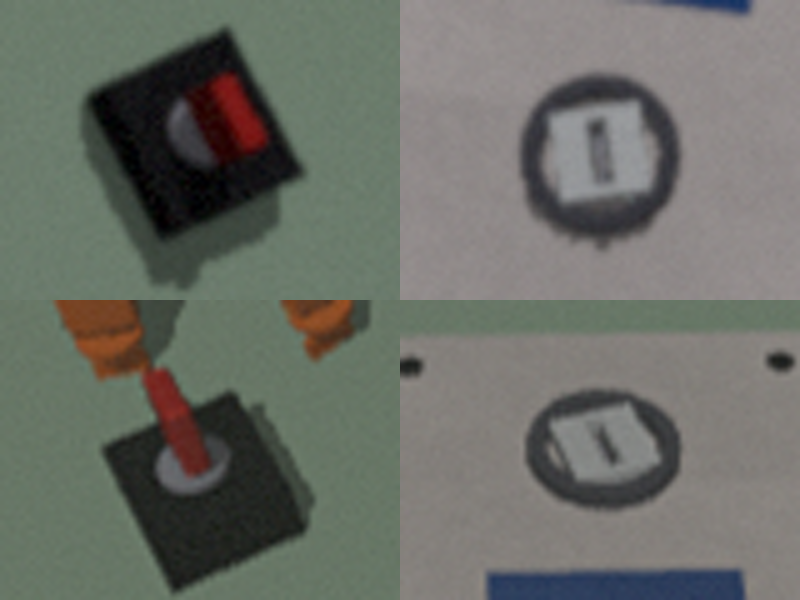

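Confirmed: the red key is in the black stand, with its top face at top px (503,262) / scene (146.4,254.6). The slot centre is at top (297,234) / scene (348,238.6). Next I triangulate both.

```bash
cat > h.py <<'E'
import numpy as np, cv2
from station import arm, snapshot, camera_info
from scipy.spatial.transform import Rotation as Rn
def cam(n,pose=None):
    c=camera_info(n)
    if n=="wrist":
        p,q=pose; T=np.eye(4);T[:3,:3]=Rn.from_quat(q).as_matrix();T[:3,3]=p
        M=np.linalg.inv(T@c["T_tool_cam"]); R,t=M[:3,:3],M[:3,3]
    else: R,t=np.array(c["R"]),np.array(c["t"])
    K=np.array([[c["fx"],0,c["cx"]],[0,c["fy"],c["cy"]],[0,0,1]])
    return K,R,t
def tri(obs):
    """obs: list of (cam,(u,v)); least squares ray intersection -> X, residual"""
    A=np.zeros((3,3));b=np.zeros(3);L=[]
    for (K,R,t),uv in obs:
        d=R.T@np.linalg.solve(K,[*uv,1]);d/=np.linalg.norm(d);o=-R.T@t
        P=np.eye(3)-np.outer(d,d);A+=P;b+=P@o;L.append((P,o))
    X=np.linalg.solve(A,b);return X,[np.linalg.norm(P@(X-o)) for P,o in L]
def onz(c,uv,z):
    K,R,t=c;d=R.T@np.linalg.solve(K,[*uv,1]);o=-R.T@t
    return o+d*(z-o[2])/d[2]
def down(yaw):
    """tool z down, tool y axis (closing) at world angle yaw+90deg, tool x along yaw"""
    x=np.array([np.cos(yaw),np.sin(yaw),0]);z=np.array([0,0,-1.]);y=np.cross(z,x)
    return Rn.from_matrix(np.c_[x,y,z]).as_quat()
def wpose(): return arm.read_tool_pos(),arm.read_eef_rot()
E
python3 - <<'E'
from h import *
T,S=cam("top"),cam("scene")
print("handle top",tri([(T,(503,262.2)),(S,(146.4,254.6))]))
print("slot",tri([(T,(297.1,234.2)),(S,(348,238.6))]))
def ang(a,b,z):
    d=onz(T,b,z)-onz(T,a,z);return np.arctan2(d[1],d[0]),np.linalg.norm(d)
f=lambda x,y:(455+x/5,240+y/5)
cs=[f(88,97),f(228,28),f(303,176),f(160,240)]
print("stand c",np.mean([onz(T,c,.03) for c in cs],0),[ang(cs[i],cs[(i+1)%4],.03) for i in range(4)])
cc=[(260,160.5),(357,170),(343,283),(246,268)]
print("cab c",np.mean([onz(T,c,.11) for c in cc],0),[ang(cc[i],cc[(i+1)%4],.11) for i in range(4)])
g=lambda x,y:(257+(x-400)/5,204+y/5)
print("slot ang",ang(g(603,183),g(597,118),.118))
print("handle ang",ang(f(220,84),f(257,143),.079))
for y in range(2):
  pass
E
```

```text
handle top (array([ 0.50277582, -0.28705809,  0.08710442]), [np.float64(0.0009918612727200689), np.float64(0.0009918612727200498)])
slot (array([0.54382246, 0.12591533, 0.11640518]), [np.float64(0.0004293547542582426), np.float64(0.0004293547542582161)])
stand c [ 0.50113491 -0.28456746  0.03      ] [(np.float64(-1.0915236655688847), np.float64(0.06728630579029476)), (np.float64(-2.703791351820767), np.float64(0.06875094568603278)), (np.float64(2.0103059953609836), np.float64(0.06672098019472254)), (np.float64(0.44548283313438486), np.float64(0.06607722423088262))]
cab c [0.57559868 0.11831917 0.11      ] [(np.float64(-1.6501377451784023), np.float64(0.19855651184994516)), (np.float64(3.039508310199348), np.float64(0.23171462019879216)), (np.float64(1.4422689459260205), np.float64(0.19252996229271876)), (np.float64(-0.07488587300268032), np.float64(0.22219094846403206))]
slot ang (np.float64(0.12669718684975337), np.float64(0.0262667740141177))
handle ang (np.float64(-2.6069260178472713), np.float64(0.027481094151100578))
```

Run:
```python
from h import *
T=cam("top")
print("orange",onz(T,(478,311),.03),onz(T,(524,311),.03))
for nm,p,yaws in (("key",[.501,-.2855,.27],(.47,.47-np.pi)),("lock",[.544,.126,.2],(.18,.18-np.pi,.18-1.35,.18-1.35-np.pi,.18+np.pi-1.35))):
    for y in yaws:
        j=arm.ik(p,down(y)); print(nm,y,None if j is None else np.round(j,2))
```

```text
orange [ 0.40827542 -0.24886554  0.03      ] [ 0.41076027 -0.34357021  0.03      ]
key 0.47 [-0.14  0.8   1.15  1.71 -0.79  1.18  0.13]
key -2.6715926535897934 [ 0.28  0.55  0.31  1.69 -0.2   0.93  2.71]
lock 0.18 [-0.65  0.67  0.62  1.83 -0.52  0.81 -1.16]
lock -2.961592653589793 [-0.21  0.6  -0.08  1.81  0.07  0.73  1.42]
lock -1.1700000000000002 [ 0.1   0.66 -0.58  1.8   0.48  0.82  2.83]
lock -4.311592653589793 [-0.42  0.61  0.24  1.82 -0.2   0.74  0.33]
lock 1.9715926535897932 [-0.42  0.61  0.24  1.82 -0.2   0.74  0.33]
```

Run:
```python
from h import *
arm.movep([.501,-.2855,.28],down(.47-np.pi))
arm.move_gripper(.6,40)
p=wpose();im=snapshot("wrist");cv2.imwrite("pics/w1.png",im);np.savez("w1.npz",p=p[0],q=p[1])
print(p,arm.read_time(),arm.read_joint_positions(),arm.read_ft_force())
C=cam("wrist",p);print([ (lambda v:v[:2]/v[2])(C[0]@(C[1]@np.array(X)+C[2])) for X in ([.501,-.2855,.03],[.501,-.2855,.079])])
```

```text
(array([ 0.50101127, -0.28544205,  0.28000903]), array([-2.32890529e-01,  9.72502957e-01,  1.79388080e-05, -1.27344285e-05])) 3.8667 [ 0.26356527  0.54164156  0.34135175  1.68270852 -0.21318696  0.95395311
  2.724405  ] [-0.54129907  0.12046403 -0.16409856]
[array([318.4697905 , 209.16228251]), array([318.6090799 , 226.47114314])]
```

View pics/w1.png

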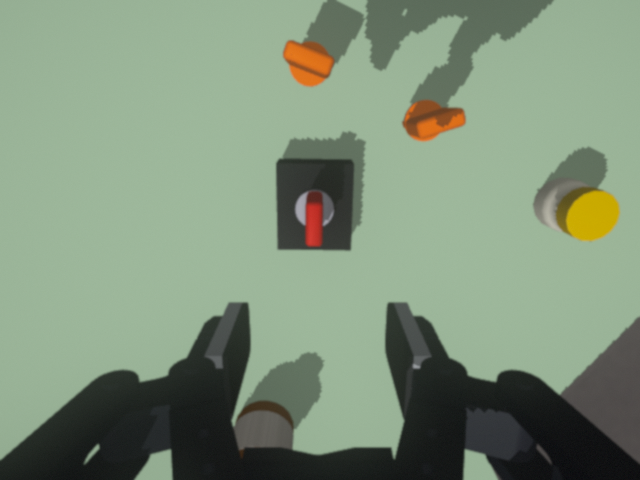

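Wrist view: stand top corners at about (277,159), (352,159), (351,250), (277,250), and the red handle's top face centre at about (314,222). The stand is square to the tool, so the yaw is good. I'll correct x and y, then grasp.

```bash
cat > g.py <<'E'
from h import *
d=np.load("w1.npz");C=cam("wrist",(d["p"],d["q"]))
st=np.mean([onz(C,c,.03) for c in ((277,159),(352,159),(351,250),(277,250))],0)
hd=onz(C,(314,222),.079)
print(st,hd,"tri",tri([(C,(314,222)),(cam("top"),(503,262.2))]))
X=(st+hd)/2
if __name__=="__main__":
    q=down(.47-np.pi)
    arm.line_to([X[0],X[1],.15],.2,ori=q)
    f0=arm.read_ft_force()
    arm.line_to([X[0],X[1],.114],.06)
    print(arm.read_ft_force()-f0)
    arm.move_gripper(0.0,50)
    print("open",arm.read_opening(),arm.read_finger_force(),arm.read_ft_force()-f0)
    arm.line_to([X[0],X[1],.17],.06)
    print("open",arm.read_opening(),arm.read_finger_force(),arm.read_ft_force()-f0,wpose(),arm.read_time())
    p=wpose();cv2.imwrite("pics/w2.png",snapshot("wrist"))
E
python3 g.py
```

```text
[ 0.50027601 -0.28960278  0.03      ] [ 0.4996133  -0.28969204  0.079     ] tri (array([ 0.50276844, -0.28948951,  0.07428423]), [np.float64(0.0019492492763306124), np.float64(0.0019492492763306026)])
[-0.82371754  0.16518496 -1.26662456]
open 0.1326466252203288 48.78897249698639 [ 0.11717303 -0.53796201  1.20466529]
open 0.13240070360352918 48.6196768283844 [ 0.36546495 -0.84351479 -2.04272246] (array([ 0.49971149, -0.28942804,  0.16959294]), array([-2.32848825e-01,  9.72512816e-01,  3.67415502e-04, -3.35731482e-04])) 6.9333
```

The key is held (opening 11 mm). Now I lift it and go beside the lock for two close wrist views of the slot.

Run:
```python
from h import *
q=down(.18-np.pi)
p=arm.read_tool_pos()
arm.line_to([p[0],p[1],.29],.15)
arm.line_to([.604,.126,.29],.25,ori=q)
arm.pause(.3)
ims=[];P=[]
for k,pos in enumerate(([.604,.126,.27],[.604,.146,.25])):
    arm.line_to(pos,.1);arm.pause(.2)
    a=wpose();im=snapshot("wrist");cv2.imwrite(f"pics/l{k}.png",im);P.append(np.r_[a[0],a[1]])
    C=cam("wrist",a);v=C[0]@(C[1]@np.array([.544,.126,.118])+C[2]);uv=(v[:2]/v[2]).astype(int);print(a,uv)
    x,y=max(uv[0]-50,0),max(uv[1]-40,0);ims.append(cv2.resize(im[y:y+75,x:x+100],(400,300),interpolation=cv2.INTER_CUBIC));print(x,y)
    full=cv2.resize(im,(400,300),interpolation=cv2.INTER_AREA);ims.append(full)
np.save("P.npy",P)
cv2.imwrite("pics/l.png",np.vstack([np.hstack(ims[:2]),np.hstack(ims[2:])]))
print(arm.read_time(),arm.read_joint_positions())
```

```text
(array([0.60437888, 0.1259882 , 0.27068187]), array([-8.98569778e-02,  9.95954447e-01,  5.01633599e-05,  6.77996354e-04])) [339 142]
289 102
(array([0.60427517, 0.14539398, 0.25035438]), array([-8.94644562e-02,  9.95989917e-01, -2.37086417e-04,  3.75347723e-04])) [301 138]
251 98
11.3833 [-0.48284867  0.64344723  0.35796736  1.58713746 -0.25946681  0.95741856
  1.70935814]
```

View pics/l.png

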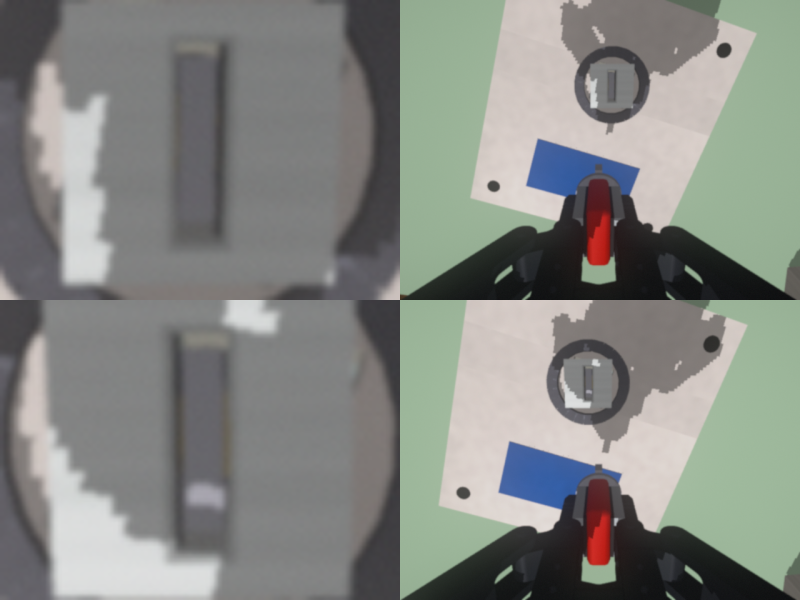

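Both views show the slot nearly in line with the tool x axis. In l0 its centre is at about (338.8,137.5), from (332.3,112) to (332.3,163) along its left edge; in l1 the centre is at about (301.6,133.5). The key hangs upright and centred at u≈317.

Run:
```python
from h import *
P=np.load("P.npy");C0=cam("wrist",(P[0][:3],P[0][3:]));C1=cam("wrist",(P[1][:3],P[1][3:]))
X,r=tri([(C0,(338.8,137.5)),(C1,(301.6,133.5))]);print(X,r)
z=.118
a=lambda x,y:(289+x/4,102+y/4); b=lambda x,y:(251+x/4,98+(y-300)/4)
for C,f,L in ((C0,a,[(174,40),(224,40),(226,243),(173,243)]),(C1,b,[(175,330),(231,330),(232,555),(170,555)])):
    w=[onz(C,f(*c),z) for c in L]
    t=lambda u,v:np.arctan2(*(u-v)[1::-1])
    print(np.mean(w,0),t(w[0],w[3])-0,t(w[1],w[2]),np.linalg.norm(w[0]-w[3]),np.linalg.norm(w[1]-w[0]))
```

```text
[0.54212673 0.12552337 0.11179173] [np.float64(6.10815615594653e-05), np.float64(6.108156155935526e-05)]
[0.54195607 0.12518412 0.118     ] -2.9555206397627107 -2.93082276644452 0.025691412618536694 0.006375893553181829
[0.54195031 0.12568582 0.118     ] -3.002412199431099 -2.964076819377675 0.02575260974543289 0.0064588033137391665
```

```bash
cat > ins.py <<'E'
from h import *
yaw=.18-np.pi; q=down(yaw); c=np.array([.54195,.1254])
arm.line_to([*c,.25],.12,ori=q); arm.line_to([*c,.232],.05);arm.pause(.3)
p=arm.read_tool_pos(); off=c-p[:2]; print("err",off,Rn.from_quat(arm.read_eef_rot()).as_euler('xyz'))
f0=arm.read_ft_force(); z=.232
while z>.2005:
    z-=.001; arm.line_to([*c,z],.03)
    f=arm.read_ft_force()-f0
    lim=5 if z>.219 else 12
    if z<.228: print(round(z,4),np.round(arm.read_tool_pos(),4),f.round(1))
    if f[2]>lim or np.hypot(*f[:2])>6: break
p=arm.read_tool_pos();print("end",p,arm.read_time(),arm.read_opening(),arm.read_wrist_torque()); np.save("f0.npy",f0)
E
python3 ins.py
```

```text
err [-1.18449557e-04 -1.67829514e-05] [ 3.14151450e+00  5.51465048e-04 -2.96157878e+00]
0.227 [0.5419 0.1254 0.2269] [-0.1 -0.4  0.1]
0.226 [0.5419 0.1254 0.2259] [ 0.8 -0.3 -1.1]
0.225 [0.5421 0.1254 0.2253] [-0.5 -1.   2. ]
0.224 [0.5422 0.1254 0.2249] [-1.4 -1.2  5.6]
end [0.54219499 0.12539942 0.2248501 ] 14.8833 0.1298917300523287 [ 0.02906566  0.29116577 -0.02550762]
```

The tip met the cover at the expected height without entering. I'll search around it with light probes, trying the direction the side force hints at (-x, -y) first.

```bash
cat > search.py <<'E'
from h import *
import sys
f0=np.load("f0.npy"); c=np.array([.54195,.1254]); t0=arm.read_time()
e=np.array([np.cos(.18),np.sin(.18)]); n=np.array([-e[1],e[0]])
s=.0008
offs=sorted([(i,j) for i in range(-3,4) for j in range(-3,4) if i*i+j*j<=9],key=lambda o:np.hypot(o[0]+.6,o[1]+.6))
q=down(.18-np.pi); hit=None
for i,j in offs:
    x=c+s*(i*e+j*n)
    arm.line_to([*x,.2263],.04,ori=q); arm.line_to([*x,.2236],.03)
    f=arm.read_ft_force()-f0; p=arm.read_tool_pos()
    print((i,j),p.round(4),f.round(1))
    if f[2]<2.5 and p[2]<.2242: hit=x;break
    if arm.read_time()-t0>14: break
print(hit,arm.read_time())
if hit is not None: np.save("hit.npy",hit)
E
python3 search.py
```

```text
(-1, -1) [0.5409 0.1248 0.2231] [-0.7  0.6  0.7]
[0.54130615 0.1244697 ] 15.3833
```

```bash
cat > press.py <<'E'
from h import *
f0=np.load("f0.npy"); x=np.load("hit.npy"); z=.2236
while z>.1995:
    z-=.001; arm.line_to([*x,z],.03); arm.pause(.05)
    f=arm.read_ft_force()-f0; p=arm.read_tool_pos()
    print(round(z,4),p.round(4),f.round(1))
    if f[2]>(5 if z>.2165 else 14) or np.hypot(*f[:2])>8: break
    if np.hypot(*f[:2])>2: x=x+np.clip(f[:2]*5e-5,-3e-4,3e-4)   # yield to side force
np.save("hit.npy",x)
print(x,arm.read_time(),arm.read_opening(),arm.read_wrist_torque())
E
python3 press.py
```

```text
0.2226 [0.5409 0.1248 0.2221] [-0.6  0.9 -1.1]
0.2216 [0.5409 0.1248 0.2213] [-0.5  0.9 -1.5]
0.2206 [0.541  0.1248 0.2206] [-2.6  0.7  1.9]
0.2196 [0.5409 0.1247 0.2196] [-3.2  2.   1.4]
0.2186 [0.5409 0.1247 0.2186] [-3.4  1.6  2.2]
0.2176 [0.5409 0.1248 0.2175] [-3.4  2.2  1.5]
0.2166 [0.5408 0.1248 0.2165] [-2.3  2.2  3.1]
0.2156 [0.5407 0.1248 0.2155] [-1.3  1.9  1.2]
0.2146 [0.5408 0.1248 0.2148] [-1.9  2.6  3.5]
0.2136 [0.5407 0.1248 0.2138] [-1.7  0.7  4.4]
0.2126 [0.5407 0.1249 0.2127] [-1.2  0.3  3.8]
0.2116 [0.5407 0.1249 0.2116] [-0.2  0.7  4.5]
0.2106 [0.5407 0.1249 0.2105] [-0.2 -1.3  3.6]
0.2096 [0.5407 0.1249 0.2096] [-0.1 -0.4  3. ]
0.2086 [0.5406 0.1249 0.2086] [ 1.1 -0.5  3.6]
0.2076 [0.5406 0.1249 0.2077] [ 1.  -1.6  3.5]
0.2066 [0.5406 0.125  0.2067] [ 0.8 -1.8  4.5]
0.2056 [0.5406 0.125  0.2057] [ 0.1 -1.5  4.4]
0.2046 [0.5406 0.125  0.2047] [ 0.7 -2.1  5.4]
0.2036 [0.5406 0.125  0.2037] [ 0.3 -2.3  5.4]
0.2026 [0.5406 0.1249 0.2026] [ 1.8 -0.9  6.1]
0.2016 [0.5406 0.1249 0.2023] [ 1.4 -0.9 10.1]
0.2006 [0.5407 0.1249 0.2023] [-1.4 -2.6 15.2]
[0.54054081 0.12486203] 22.2833 0.13354248712647476 [-0.40040708  0.41379883 -0.00098231]
```

Fully home: the collar stopped at tip depth ≈23 mm with the spring at 6 N. Now I turn clockwise while keeping it pressed.

```bash
cat > turn.py <<'E'
from h import *
f0=np.load("f0.npy"); x=np.load("hit.npy"); z=.2012; x=(x+arm.read_tool_pos()[:2])/2; t0=0
for a in np.arange(.06,1.27,.06):
    arm.line_to([*x,z],.03,ori=down(.18-np.pi-a))
    f=arm.read_ft_force()-f0; p=arm.read_tool_pos(); m=arm.read_wrist_torque()
    print(a.round(2),p.round(4),f.round(1),m.round(2),round(arm.read_time(),2))
    if f[2]>25 or np.hypot(*f[:2])>12 or abs(m[2])>.6: break
    if f[2]<7: z-=.0003
    if f[2]>16: z+=.0003
    if np.hypot(*f[:2])>3: x=x+np.clip(f[:2]*5e-5,-3e-4,3e-4)
np.save("last.npy",[*x,z,a])
t=snapshot("top");s=snapshot("scene")
cv2.imwrite("pics/turn.png",np.hstack([cv2.resize(t[140:320,220:400],(400,400)),cv2.resize(s[170:350,270:450],(400,400))]))
E
python3 turn.py
```

```text
0.06 [0.5407 0.1253 0.2023] [-0.4 -1.2 11.6] [-0.18  0.12 -0.01] 22.53
0.12 [0.5407 0.1257 0.2023] [-0.6 -0.6 12.3] [-0.08  0.15 -0.08] 22.78
0.18 [0.5408 0.1258 0.2023] [-0.6  0.3 11.8] [-0.08  0.13 -0.04] 23.03
0.24 [0.5407 0.1258 0.2023] [-0.3 -1.2 11.8] [-0.03  0.15 -0.02] 23.28
0.3 [0.5408 0.1259 0.2023] [-0.1 -0.6 11.7] [-0.01  0.15 -0.03] 23.53
0.36 [0.5408 0.1259 0.2023] [-0.1 -0.6 12. ] [-0.02  0.13 -0.02] 23.78
0.42 [0.5408 0.1259 0.2023] [ 0.2 -0.6 12.7] [-0.02  0.17  0.03] 24.03
0.48 [0.5408 0.126  0.2023] [-0.9 -0.4 11.3] [ 0.04  0.15 -0.01] 24.28
0.54 [0.5408 0.126  0.2023] [ 0.  -0.6 11.1] [ 0.04  0.11 -0.04] 24.53
0.6 [0.5408 0.126  0.2023] [-0.1 -0.4 12.5] [ 0.06  0.21 -0.01] 24.78
0.66 [0.5408 0.1261 0.2023] [ 0.1 -0.1 11.8] [ 0.04  0.14 -0.04] 25.03
0.72 [0.5409 0.1261 0.2023] [-0.1  0.  11.9] [ 0.13  0.11 -0.05] 25.28
0.78 [0.5409 0.1261 0.2023] [ 0.1  0.  11.6] [ 0.07  0.12 -0.04] 25.53
0.84 [0.5409 0.1262 0.2023] [-0.2 -0.4 12.3] [ 0.08  0.11 -0.08] 25.78
0.9 [0.5409 0.1262 0.2023] [-1.1  0.  12. ] [ 0.15  0.12 -0.05] 26.03
0.96 [0.541  0.1262 0.2023] [ 0.  -0.2 11.9] [ 0.14  0.06 -0.03] 26.28
1.02 [0.541  0.1262 0.2023] [ 0.1  1.2 11.7] [ 0.19  0.12 -0.03] 26.53
1.08 [0.5411 0.1262 0.2023] [-0.3  0.5 11.1] [0.14 0.07 0.04] 26.78
1.14 [0.5412 0.1263 0.2023] [ 0.7  0.2 12.3] [ 0.19 -0.02 -0.06] 27.03
1.2 [0.5412 0.1263 0.2023] [ 0.3  0.5 11.5] [ 0.17 -0.08 -0.01] 27.28
1.26 [0.5412 0.1263 0.2023] [ 0.3  1.5 12.3] [ 0.21  0.02 -0.02] 27.53
```

View pics/turn.png

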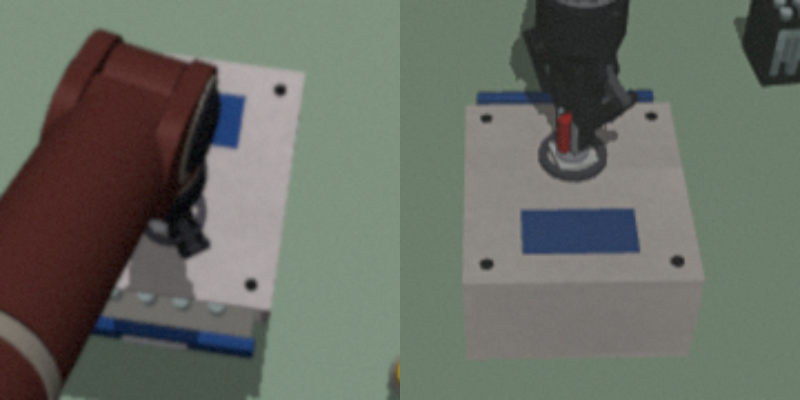

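The drawer has sprung open: its blue front now stands clear of the cabinet front at top crop (180,335), and the key is in the lock. Next I let go, back off upwards and check.

Run:
```python
from h import *
x,y,z,a=np.load("last.npy")
arm.line_to([x,y,.2021],.03,ori=down(.18-np.pi-a))
arm.move_gripper(.5)
p=arm.read_tool_pos()
arm.line_to([p[0],p[1],.30],.1)
arm.line_to([.45,.35,.32],.25)
arm.pause(.5)
t=snapshot("top");s=snapshot("scene")
cv2.imwrite("pics/fin.png",np.vstack([np.hstack([cv2.resize(t[140:320,220:400],(400,400)),cv2.resize(s[170:350,270:450],(400,400))]),np.hstack([cv2.resize(t,(400,200)),cv2.resize(s,(400,200))])]))
print(arm.read_time(),arm.read_ft_force(),arm.read_tool_pos())
```

```text
31.1417 [ 0.11105193  0.10525853 -0.14450404] [0.44999656 0.35000531 0.31999244]
```

View pics/fin.png

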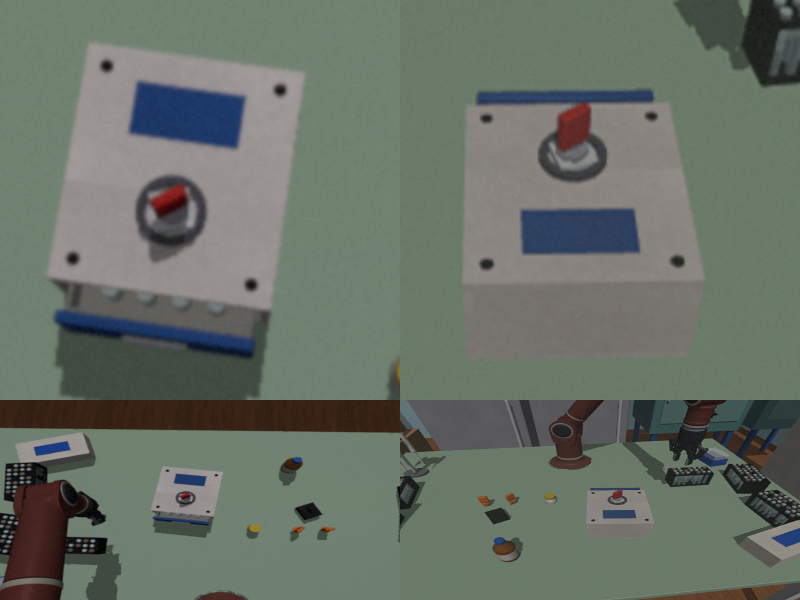

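The key stands turned in the lock at crop (170,205), the drawer is fully open, the bystanders are where they were, and the arm is clear.

```bash
python3 -c "
from station import ticket
print(ticket.finish_job())"
```

```text
the job is handed in; nothing more can be done
None
```

The job is handed in: the key was pressed home and turned 1.26 rad clockwise, the blue drawer sprang open, and the key stands in the lock, with bystanders undisturbed in the final pictures and about 31 s of 72 s used.

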